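# Rewind the tape cassette until it runs free

## Task

On the blue rewinder, take the crank by its black knob and wind it clockwise, seen from above, until the resistance suddenly drops away and the green tab pops up; then stop, no more than half a turn later, and let go. Leave the crank of the orange rewinder alone.

Things in the scene. Friction and masses are not known exactly. Their poses are not given: they have to be found in the camera images.
- blue: blue bench rewinder fixed to the bench: housing 108 mm wide, about 215 mm long, 38 mm high. Origin on the bench straight below the crank's upright axis; z up. The axis of a white reel, 92 mm across, top under 60 mm, lies 85 mm from the origin along its +y. Crank hub: top 78 mm high. The crank turns in a level circle, has no ratchet and stays where left
- blue_knob (a point): top centre of the blue rewinder's crank knob: upright black cylinder, 24 mm diameter, from 73 to 121 mm above the bench, 50 mm from the crank's axis, spinning freely on its pin (no need to turn the gripper). Crank arm under it: 16 mm wide, top at 70 mm. Turning takes 6 to 10 N here (less at a crawl), then about 1 N once the brake lets go, 0.75 to 1.2 turns clockwise from the start
- blue_flag (a joint): height of the blue rewinder's green tab (22 x 9 mm, in a grey block beside the reel): 0 to 0.002 m while the brake still drags, jumping to 0.016 m when the brake lets go. It pops up by a spring, to 77 mm above the bench
- blue_tab (a point): centre of the top of that green tab, 59 mm from the reel's axis
- blue_dot (a point): red dot on the white reel, 30 mm from the reel's axis. The reel turns clockwise with the crank, 0.4 turn for each turn of the crank; the dot comes round to the tab (nearer than 31 mm, seen from above) once the crank has been wound about half a turn too far
- orange_crank (a joint): angle (rad) of the crank of the orange rewinder, a twin of the blue one; 0 at the start, growing clockwise from above
- swing_lamp: white lamp fixed to the cabinet above the back of the bench. Its bracket and black lead hang over the bench from about 0.57 m ahead of the robot, 0.1 m to its left, down to about 0.5 m above the bench: keep the arm's wrist clear of them by crossing the bench close to the robot. Its origin marks nothing useful

How it is judged:
At the end, for the whole second after the job is handed in: The blue rewinder's green tab has popped up (more than 12 mm), the red dot on its reel has not come round to the tab (still more than 31 mm from it seen from above, that is, no more than about half a turn of the crank too far), and the crank has been let go (value of joint blue_flag above 0.012 m and horizontal distance between blue_dot and blue_tab above 0.031 m); the robot touches nothing.
It fails at once if the orange rewinder's crank is turned (more than 0.3 rad) (value of joint orange_crank above 0.3 rad or value of joint orange_crank below -0.3 rad).
It fails at once if the blue crank is wound more than about half a turn past the release, so that the red dot comes round to within 31 mm of the tab (horizontal distance between blue_dot and blue_tab below 0.031 m).
It also fails if it takes over 48 s, if anything falls off the work surface, if the arm or the gripper's body presses on something with over 40 N, if the wrist force passes 120 N, or if a joint passes its speed limit or range.

## Robot

A 6-joint arm with a two-finger parallel gripper is mounted at the origin on the work surface; the furniture and walls round the work are solid. World frame = base frame: x ahead of the robot, y to its left, z up, the work surface at z = 0. Lengths are in m, angles in rad, forces in N, time in s.
With the tool pointing down it reaches from about 0.275 to 0.75 m from the base axis. Payload 10.2 kg.
Tool frame: the origin (TCP) lies midway between the tips of the shut fingers; the grasp point (between the pads) lies 19 mm behind it; z points along the fingers, y is the line along which they close (so a half turn about z gives the same grasp; the last joint's range is limited). The gripper opens to 88 mm and grips with 3 to 60 N. Pads are 18 mm wide; open, the fingers measure 123 mm over their backs; the gripper's body (75 mm by 187 mm) begins 45 mm behind the grasp point.
Start: joints at [-1.447, 0.313, 1.498, -0, 1.331, -0.223], TCP at [0.178, -0.494, 0.239] pointing down, gripper open.
Joint ranges: [-2.94, 2.94], [-0.97, 2.17], [0.19, 2.56], [-1.23, 4.37], [0.02, 3.11], [-2.88, 2.88]. Speed limits (rad/s): [2.39, 2.39, 3.01, 3.14, 3.14, 3.14].

## Interface

Orientations are given as a rotation vector (axis times angle).
In Python, from workcell import env gives the robot as it stands.
- The arm moves only by the shell command python3 -m inch 'ROWS'. ROWS is a JSON object of lists of equal length, an entry for each row: "slide": the shift along the world's x, y, z in mm, a list of three; "turn": the turn, a rotation vector about the world's x, y, z in rad, a list of three; "grip": the opening, from 0 (shut) to 1 (fully open). A call has 1 to 5 rows; each row shifts and turns the commanded pose from where the row before left it; what a row does not reach is not made up. A row lasts 1/12 s, in which the tool goes at most 41.7 mm and 7.16 degrees, less where a joint would pass 70% of its speed; a pose out of reach is approached as far as the arm can. A call is refused whole if a number of a shift passes 41.7 or a number of a turn 0.125, either way. A call with a gripper value outside its range is refused whole. The fingers move at their own pace and stop on an object; the grip force is fixed at half the most. Time passes only in rows, so rows that do not move let the fingers close. It gives the time, the measured TCP pose, the force, the opening and the grip force at its end, in the units of the state.
- env.state(): the state, without advancing time (a new reading comes with each control period).
- env.snapshot(name): name is "scene" or "side" or "wrist"; returns a dict with "img" (480x640x3 uint8, blue, green, red), "fx", "fy", "cx", "cy" (pixels), "T" (4x4, takes a point from camera to world coordinates). Camera axes: x right, y down, z forward; pixel columns grow to the right and rows downward; lengths in m; the calibration is good to about 2 mm. The wrist camera is an equidistant fisheye: a pixel r from the principal point sees the ray r / f radians off the axis. A picture is of the moment at which its call begins. There is no depth.
- env.hand_in(): hands the job in; it is judged then, once.
The state is a dict: "time_s": time; "joint_positions": joint angles; "qvel": joint speeds; "effort": joint torques, N m; "position": TCP position; "ee_rot": TCP orientation; "contact_force": force on the tool from outside, world axes, zero at the start; "moment": the same for the moment, N m; "grip_width": opening from 0.0 (shut) to 1.0 (fully open); "finger_force": force on a finger pad.
Only numpy, scipy, OpenCV 4.12 (cv2) and the standard library are available. Lean on these libraries where they do the work, as an engineer would, in place of code of your own. Each camera call takes 0.05 s, during which the arm holds its last target. There are 200 camera calls.

## Working session

There is one attempt and no reset: what is moved stays moved. The work goes in short steps, Python scripts to look and compute and a shell command to move; the robot and the scene stay as the last step left them, time stands still between calls to the robot, and variables do not carry over. Pictures are saved under pics/ and viewed, at most 10 in all, crops included, and the job is handed in when it is done.

```bash
mkdir -p pics; ls
python3 - <<'E'
from workcell import env
import cv2, numpy as np
a=env.snapshot("scene");b=env.snapshot("side")
for n,s in(("scene",a),("side",b)):
    cv2.imwrite(f"pics/{n}1.png",s["img"]); print(n,s["fx"],s["fy"],s["cx"],s["cy"]);print(np.round(s["T"],3))
print(env.state())
E
```

```text
pics
scene 618.2247526924195 618.2247526924195 314.7623360491935 239.6640582180617
[[-0.732 -0.474  0.489 -0.197]
 [-0.681  0.488 -0.546  0.79 ]
 [ 0.02  -0.733 -0.68   1.159]
 [ 0.     0.     0.     1.   ]]
side 451.92534148400125 451.92534148400125 327.2510548985668 239.04224248401886
[[-0.986 -0.074  0.152  0.339]
 [-0.169  0.473 -0.865  0.905]
 [-0.009 -0.878 -0.479  0.705]
 [ 0.     0.     0.     1.   ]]
{'time_s': 0.1, 'joint_positions': array([-1.44741832e+00,  3.13364537e-01,  1.49833377e+00, -1.47864899e-05,
        1.33099079e+00, -2.23399039e-01]), 'qvel': array([-2.82111822e-05, -1.64000698e-03, -7.62969493e-04, -6.07584960e-04,
       -4.43147884e-04,  1.55417024e-03]), 'effort': array([ 4.10395834e-03, -4.02806962e+01, -2.52643150e+01,  6.95824041e-02,
        3.41895875e-02, -6.42106238e-05]), 'position': array([ 0.17838994, -0.49353889,  0.23824369]), 'ee_rot': array([-3.09340677e+00, -5.41807257e-01, -6.35440813e-05]), 'contact_force': array([ 0.20779146, -0.06608113, -0.45806514]), 'moment': array([ 0.00426626, -0.03189563, -0.03997097]), 'finger_force': 0.0, 'grip_width': 0.9962146849734909}
```

View pics/scene1.png

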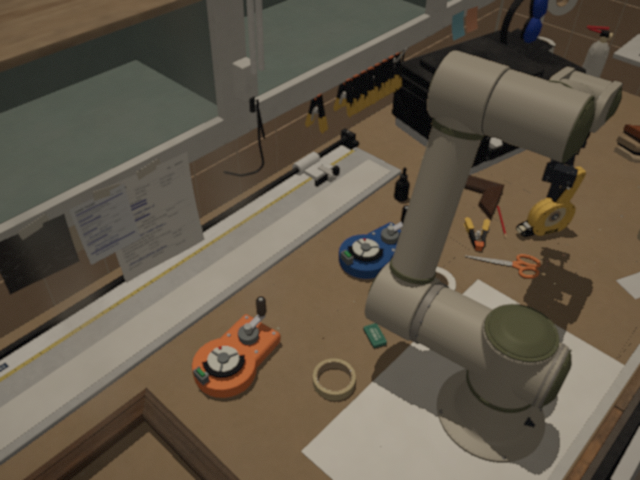

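View pics/side1.png

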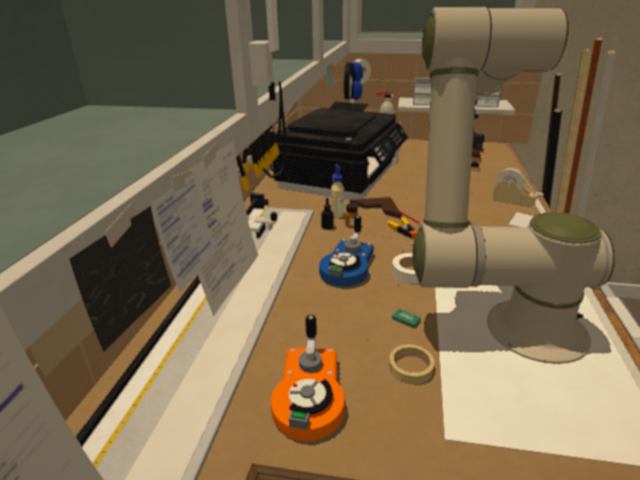

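The blue rewinder shows in scene with its reel at (366,247), hub at (391,230) and knob at about (405,213). In side the reel is at (345,262), the hub at (352,243) and the knob at about (358,225). Next I'll cast rays and crop in closer.

```bash
cat > h.py <<'E'
import numpy as np, cv2
from workcell import env
def ray(s,u,v):
    x,y=(u-s["cx"])/s["fx"],(v-s["cy"])/s["fy"]
    return s["T"][:3,3], s["T"][:3,:3]@np.array([x,y,1.])
def fray(s,u,v):
    x,y=u-s["cx"],v-s["cy"]; r=np.hypot(x,y)+1e-9; t=r/s["fx"]
    return s["T"][:3,3], s["T"][:3,:3]@np.array([x/r*np.sin(t),y/r*np.sin(t),np.cos(t)])
def onz(od,z):
    o,d=od; return o+d*(z-o[2])/d[2]
E
python3 - <<'E'
from h import *
a=env.snapshot("scene");b=env.snapshot("side")
for n,z,p,q in(("reel",.058,(366,247),(345,261)),("hub",.078,(391,230),(352,241)),("knobtop",.121,(405,207),(358,219))):
    print(n,onz(ray(a,*p),z).round(3),onz(ray(b,*q),z).round(3))
ca=cv2.resize(a["img"][190:290,320:440],None,fx=4,fy=4,interpolation=2)
cb=cv2.resize(b["img"][200:300,300:395],None,fx=4,fy=4,interpolation=2)
cv2.imwrite("pics/c2.png",cv2.hconcat([ca[:,:400],cb]))
E
```

```text
reel [ 0.48  -0.166  0.058] [ 0.475 -0.146  0.058]
hub [ 0.462 -0.244  0.078] [ 0.466 -0.226  0.078]
knobtop [ 0.465 -0.301  0.121] [ 0.456 -0.284  0.121]
```

View pics/c2.png

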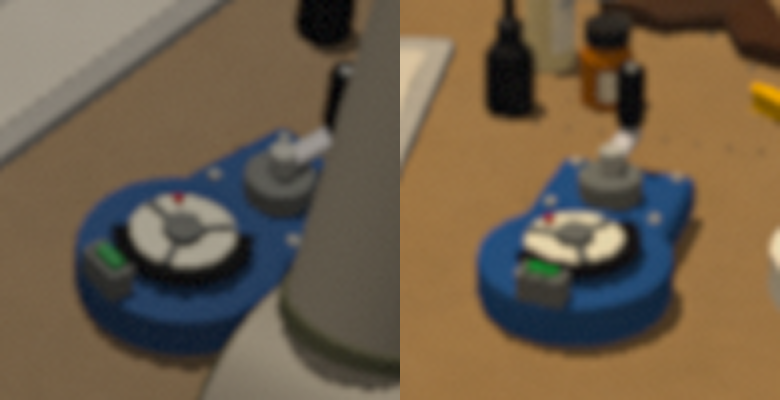

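```bash
python3 -m inch '{"slide":[[31,23,0],[31,23,0],[31,23,0],[31,23,0],[31,23,0]],"turn":[[0,0,0],[0,0,0],[0,0,0],[0,0,0],[0,0,0]],"grip":[1,1,1,1,1]}'; python3 -m inch '{"slide":[[31,23,0],[31,23,0],[31,23,0],[10,8,0],[0,0,0]],"turn":[[0,0,0],[0,0,0],[0,0,0],[0,0,0],[0,0,0]],"grip":[1,1,1,1,1]}'
python3 - <<'E'
from h import *
from scipy.spatial.transform import Rotation as R
for n in("wrist","scene","side"):
    s=env.snapshot(n); cv2.imwrite(f"pics/{n}3.png",s["img"])
    if n=="wrist": print(s["fx"],s["cx"],s["cy"],s["T"].round(3))
print(R.from_rotvec(env.state()["ee_rot"]).as_matrix().round(3))
E
```

```text
time_s: 0.62
position: [0.3346, -0.3774, 0.2387]
ee_rot: [-3.094, -0.541, -0.0]
contact_force: [0.2, -0.5, -0.2]
grip_width: 1.001
finger_force: 0.0
time_s: 1.03
position: [0.438, -0.2999, 0.2385]
ee_rot: [-3.093, -0.548, -0.0]
contact_force: [-0.1, -0.8, -0.8]
grip_width: 1.0
finger_force: 0.0
371.64829954431775 318.0141303697202 236.95652272612094 [[ 0.343 -0.891 -0.297  0.515]
 [-0.939 -0.326 -0.108 -0.271]
 [-0.001  0.316 -0.949  0.384]
 [ 0.     0.     0.     1.   ]]
[[ 0.941  0.339 -0.001]
 [ 0.339 -0.941 -0.   ]
 [-0.001 -0.    -1.   ]]
```

View pics/wrist3.png

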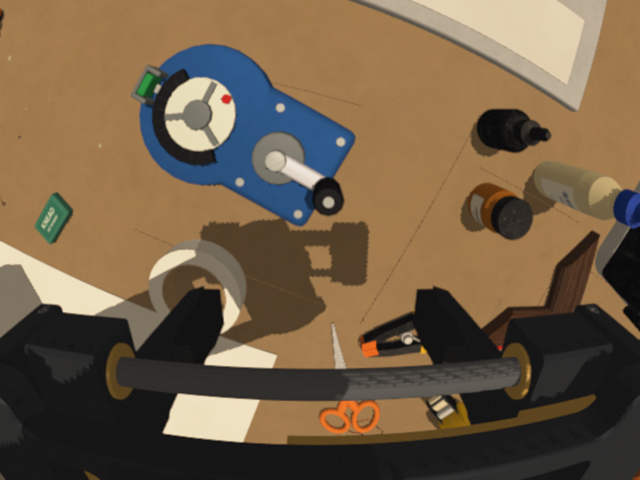

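View pics/side3.png

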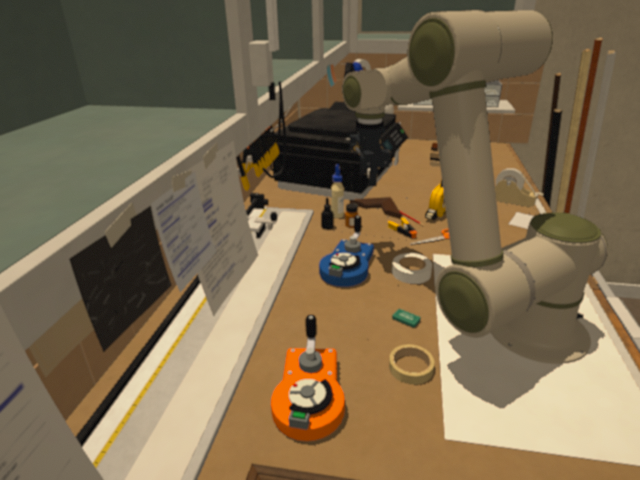

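In the wrist view the blue reel is at (200,114), the hub top at (275,160), the knob top at (328,201) and the red dot at (227,99). The tab is still flat at (149,84). Bottles stand to the right, at about (500,130) and (512,215).

Run:
```python
from h import *
s=env.snapshot("wrist")
for n,z,p in(("reel",.058,(200,114)),("hub",.078,(275,160)),("knob",.121,(328,201)),("tab",.061,(149,84)),("dot",.058,(227,99)),("blackcap",.08,(540,134)),("orange bottle",.08,(513,218)),("bluecap",.1,(628,208))):
    print(n,onz(fray(s,*p),z).round(4))
h=onz(fray(s,275,160),.078);k=onz(fray(s,328,201),.121)
print(np.linalg.norm((h-k)[:2]), np.linalg.norm((h-onz(fray(s,200,114),.058))[:2]))
for n in("scene","side"):
    t=env.snapshot(n); 
    for q in((h[0],h[1],.078),(k[0],k[1],.121),env.state()["position"]):
        c=np.linalg.inv(t["T"])@np.append(q,1); print(n,c[:2]/c[2]*t["fx"]+[t["cx"],t["cy"]])
```

```text
reel [ 0.4834 -0.1727  0.058 ]
hub [ 0.4678 -0.2521  0.078 ]
knob [ 0.4586 -0.3009  0.121 ]
tab [ 0.4972 -0.1161  0.061 ]
dot [ 0.5032 -0.1925  0.058 ]
blackcap [ 0.5794 -0.4653  0.08  ]
orange bottle [ 0.4967 -0.4731  0.08  ]
bluecap [ 0.5617 -0.5961  0.1   ]
0.04966853345763727 0.08096711161840102
scene [390.94761991 227.51678501]
scene [406.84238444 208.04374633]
scene [420.60249911 175.42849254]
side [352.47349874 236.66571397]
side [357.81020531 216.4193099 ]
side [366.97098784 179.25950995]
```

View pics/scene3.png

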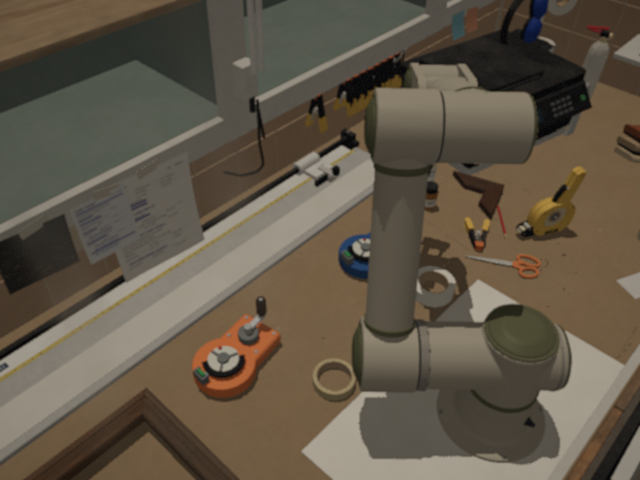

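```bash
python3 -m inch '{"slide":[[21,0,-20],[0,0,-35],[0,0,-35],[0,0,-30],[0,0,0]],"turn":[[0,0,0],[0,0,0],[0,0,0],[0,0,0],[0,0,0]],"grip":[1,1,1,1,1]}'
python3 - <<'E'
from h import *
s=env.snapshot("wrist"); cv2.imwrite("pics/w4.png",s["img"])
E
```

```text
time_s: 1.75
position: [0.4548, -0.3005, 0.1136]
ee_rot: [-3.087, -0.539, 0.009]
contact_force: [-0.3, 0.2, -0.3]
grip_width: 1.001
finger_force: 0.0
```

View pics/w4.png

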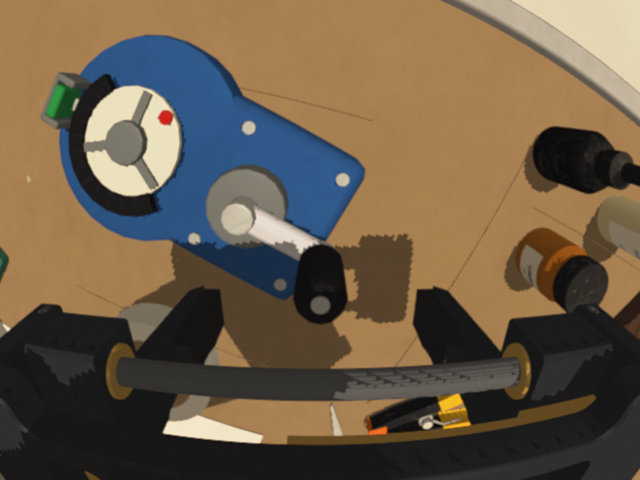

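The knob top is now at (320,301), centred between the finger tips (220 and 418). The hub top is at (238,217).

Run:
```python
from h import *
s=env.snapshot("wrist")
for n,z,p in(("hub",.078,(238,217)),("knob",.121,(320,301)),("reel",.058,(126,143)),("tab",.061,(63,100)),("dot",.058,(166,118))):
    print(n,onz(fray(s,*p),z).round(4))
print(env.state()["position"])
```

```text
hub [ 0.4714 -0.2504  0.078 ]
knob [ 0.4619 -0.2994  0.121 ]
reel [ 0.4857 -0.1676  0.058 ]
tab [ 0.5009 -0.1139  0.061 ]
dot [ 0.5069 -0.1896  0.058 ]
[ 0.45708211 -0.30242159  0.11931628]
```

```bash
python3 -m inch '{"slide":[[3,1,-12],[0,0,-20],[0,0,0],[0,0,0],[0,0,0]],"turn":[[0,0,0],[0,0,0],[0,0,0],[0,0,0],[0,0,0]],"grip":[1,1,1,1,0.1]}'; python3 -m inch '{"slide":[[0,0,0],[0,0,0],[0,0,0],[0,0,0],[0,0,0]],"turn":[[0,0,0],[0,0,0],[0,0,0],[0,0,0],[0,0,0]],"grip":[0,0,0,0,0]}'; python3 -m inch '{"slide":[[0,0,0],[0,0,0],[0,0,0],[0,0,0],[0,0,0]],"turn":[[0,0,0],[0,0,0],[0,0,0],[0,0,0],[0,0,0]],"grip":[0,0,0,0,0]}'
python3 - <<'E'
# 15 deg clockwise rows, radius 50, starting from angle of knob-hub
import numpy as np
a=np.radians(-101-15*np.arange(0,37)); p=50*np.c_[np.cos(a),np.sin(a)]
print(np.diff(p,axis=0).round(1).tolist())
E
```

```text
time_s: 2.27
position: [0.461, -0.3013, 0.0882]
ee_rot: [3.093, 0.542, 0.002]
contact_force: [0.4, -0.0, 0.0]
grip_width: 0.946
finger_force: 0.0
time_s: 2.68
position: [0.4605, -0.3008, 0.0869]
ee_rot: [3.094, 0.542, 0.0]
contact_force: [0.2, -0.0, -0.5]
grip_width: 0.567
finger_force: 0.0
time_s: 3.1
position: [0.4602, -0.2998, 0.0867]
ee_rot: [-3.092, -0.542, 0.001]
contact_force: [-1.6, 5.5, 2.0]
grip_width: 0.264
finger_force: 30.0
[[-12.4, 4.1], [-10.9, 7.2], [-8.6, 9.8], [-5.8, 11.7], [-2.6, 12.8], [0.8, 13.0], [4.1, 12.4], [7.2, 10.9], [9.8, 8.6], [11.7, 5.8], [12.8, 2.6], [13.0, -0.8], [12.4, -4.1], [10.9, -7.2], [8.6, -9.8], [5.8, -11.7], [2.6, -12.8], [-0.8, -13.0], [-4.1, -12.4], [-7.2, -10.9], [-9.8, -8.6], [-11.7, -5.8], [-12.8, -2.6], [-13.0, 0.8], [-12.4, 4.1], [-10.9, 7.2], [-8.6, 9.8], [-5.8, 11.7], [-2.6, 12.8], [0.8, 13.0], [4.1, 12.4], [7.2, 10.9], [9.8, 8.6], [11.7, 5.8], [12.8, 2.6], [13.0, -0.8]]
```

```bash
python3 -m inch '{"slide":[[-12.4,4.1,0],[-10.9,7.2,0],[-8.6,9.8,0],[-5.8,11.7,0],[-2.6,12.8,0]],"turn":[[0,0,0],[0,0,0],[0,0,0],[0,0,0],[0,0,0]],"grip":[0,0,0,0,0]}'
```

```text
time_s: 3.52
position: [0.4192, -0.2567, 0.0868]
ee_rot: [3.091, 0.541, -0.002]
contact_force: [-5.6, -10.8, -3.4]
grip_width: 0.266
finger_force: 30.0
```

```bash
python3 -m inch '{"slide":[[0.5,13,0],[3.5,12.4,0],[6.7,10.9,0],[9.5,8.6,0],[11.7,5.8,0]],"turn":[[0,0,0],[0,0,0],[0,0,0],[0,0,0],[0,0,0]],"grip":[0,0,0,0,0]}'
```

```text
time_s: 3.93
position: [0.4506, -0.2036, 0.0866]
ee_rot: [-3.093, -0.542, 0.007]
contact_force: [-10.1, -1.9, 5.2]
grip_width: 0.26
finger_force: 30.0
```

```bash
python3 -m inch '{"slide":[[12.8,2.6,0],[13,-0.8,0],[12.4,-4.1,0],[10.9,-7.2,0],[8.6,-9.8,0]],"turn":[[0,0,0],[0,0,0],[0,0,0],[0,0,0],[0,0,0]],"grip":[0,0,0,0,0]}'
```

```text
time_s: 4.35
position: [0.5097, -0.222, 0.0866]
ee_rot: [-3.09, -0.543, 0.003]
contact_force: [-5.5, 8.3, 4.7]
grip_width: 0.262
finger_force: 30.0
```

```bash
python3 -m inch '{"slide":[[5.8,-11.7,0],[2.6,-12.8,0],[-0.8,-13,0],[-4.1,-12.4,0],[0,0,0]],"turn":[[0,0,0],[0,0,0],[0,0,0],[0,0,0],[0,0,0]],"grip":[0,0,0,0,0]}'
```

```text
time_s: 4.77
position: [0.5122, -0.2748, 0.0866]
ee_rot: [-3.094, -0.541, 0.003]
contact_force: [-5.8, -2.5, 3.0]
grip_width: 0.262
finger_force: 30.0
```

```bash
python3 -m inch '{"slide":[[-8,-10.5,0],[-10,-8.6,0],[-11.7,-5.8,0]],"turn":[[0,0,0],[0,0,0],[0,0,0]],"grip":[0,0,0]}'
python3 - <<'E'
from h import *
s=env.snapshot("wrist"); cv2.imwrite("pics/w5.png",s["img"])
E
```

```text
time_s: 5.02
position: [0.4841, -0.2981, 0.0867]
ee_rot: [-3.093, -0.542, -0.004]
contact_force: [-0.0, 6.7, 1.1]
grip_width: 0.261
finger_force: 30.0
```

View pics/w5.png

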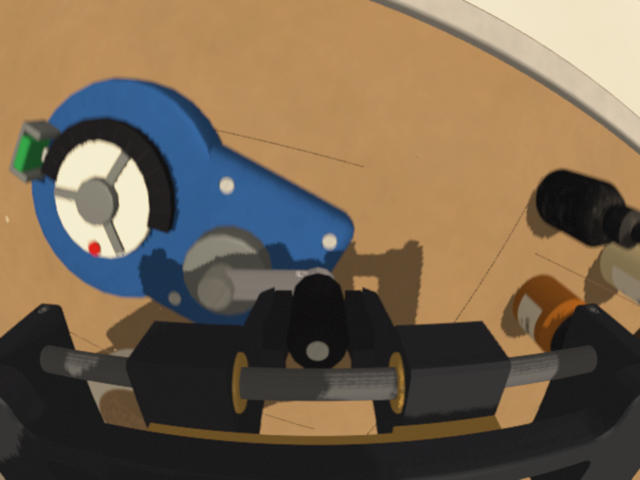

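The red dot has come round to (95,248) and the tab is at (31,150); it looks bigger, and the tangential force is about 0. To check whether it popped, I'll compare the green tab across the fixed cameras.

Run:
```python
from h import *
def g(im,box):
    x0,y0,x1,y1=box
    h=cv2.cvtColor(im[y0:y1,x0:x1],cv2.COLOR_BGR2HSV); m=cv2.inRange(h,(45,110,40),(80,255,255))
    M=cv2.moments(m,True); return M["m00"], (M["m10"]/max(M["m00"],1)+x0,M["m01"]/max(M["m00"],1)+y0)
for n,box in(("scene",(335,240,362,270)),("side",(320,255,345,280))):
    t=env.snapshot(n); print(n,g(cv2.imread(f"pics/{n}1.png"),box),g(t["img"],box))
    print([ (c[:2]/c[2]*t["fx"]+[t["cx"],t["cy"]]).round(1) for z in(.061,.077) for c in[np.linalg.inv(t["T"])@[.499,-.115,z,1]]])
a=cv2.imread("pics/side1.png")[225:295,305:400]; b=t["img"][225:295,305:400]
cv2.imwrite("pics/cmp.png",cv2.resize(cv2.hconcat([a,b]),None,fx=4,fy=4))
```

```text
scene (25.0, (347.8, 253.44)) (32.0, (347.8125, 252.75))
[array([347.7, 252.4]), array([348.1, 247.9])]
side (25.0, (335.24, 266.4)) (26.0, (335.15384615384613, 266.1923076923077))
[array([334.7, 265.3]), array([334.7, 260.2])]
```

View pics/cmp.png

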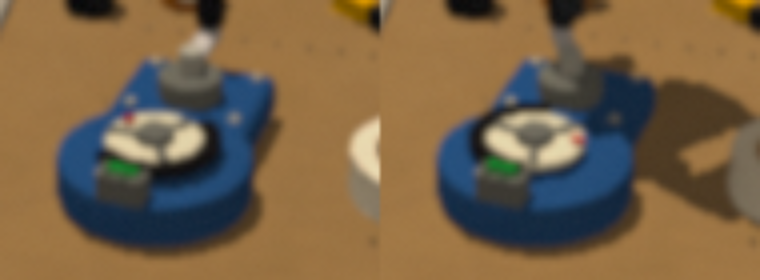

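The tab hasn't popped yet (left is before, right is now; the green is flush in both). I'll keep winding in small steps and check the green each time.

```bash
cat > chk.py <<'E'
from h import *
for n,(x0,y0,x1,y1) in(("scene",(335,240,362,270)),("side",(320,255,345,280))):
    h=cv2.cvtColor(env.snapshot(n)["img"][y0:y1,x0:x1],cv2.COLOR_BGR2HSV); m=cv2.inRange(h,(45,110,40),(80,255,255))
    M=cv2.moments(m,True); print(n,M["m00"],round(M["m01"]/max(M["m00"],1)+y0,1))
E
python3 -m inch '{"slide":[[-12.8,-2,0],[-13,1.6,0],[-12.4,4.3,0]],"turn":[[0,0,0],[0,0,0],[0,0,0]],"grip":[0,0,0]}'; python3 chk.py
```

```text
time_s: 5.42
position: [0.445, -0.2948, 0.0867]
ee_rot: [3.094, 0.542, 0.001]
contact_force: [4.0, 4.8, -0.1]
grip_width: 0.261
finger_force: 30.0
scene 45.0 251.1
side 45.0 264.4
```

```bash
python3 chk.py
python3 - <<'E'
from h import *
b=env.snapshot("side")["img"][225:295,305:400]; c=env.snapshot("scene")["img"][215:285,330:425]
cv2.imwrite("pics/cmp2.png",cv2.resize(cv2.hconcat([b,c]),None,fx=4,fy=4)); print(env.state()["contact_force"],env.state()["position"])
E
```

```text
scene 43.0 251.0
side 43.0 264.5
[-0.46382785  1.69898578  0.02969781] [ 0.44573086 -0.29489671  0.08668336]
```

View pics/cmp2.png

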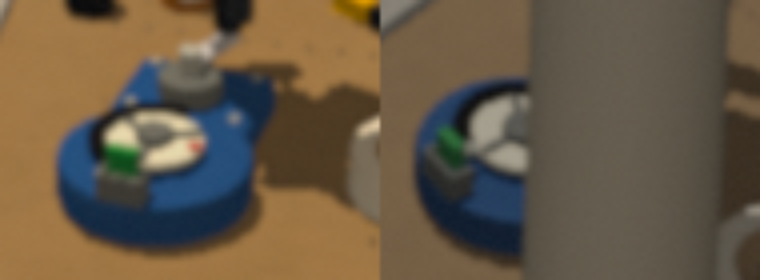

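The green tab now stands clear of its block in both views, so it has popped. I'll open the gripper and lift away.

```bash
python3 -m inch '{"slide":[[0,0,0],[0,0,0],[0,0,0],[0,0,0],[0,0,0]],"turn":[[0,0,0],[0,0,0],[0,0,0],[0,0,0],[0,0,0]],"grip":[1,1,1,1,1]}'; python3 -m inch '{"slide":[[0,0,0],[0,0,0],[0,0,0],[0,0,0],[0,0,0]],"turn":[[0,0,0],[0,0,0],[0,0,0],[0,0,0],[0,0,0]],"grip":[1,1,1,1,1]}';python3 -m inch '{"slide":[[0,0,15],[0,0,30],[0,0,30],[0,0,30],[0,0,0]],"turn":[[0,0,0],[0,0,0],[0,0,0],[0,0,0],[0,0,0]],"grip":[1,1,1,1,1]}';python3 -m inch '{"slide":[[0,0,0],[0,0,0],[0,0,0],[0,0,0],[0,0,0]],"turn":[[0,0,0],[0,0,0],[0,0,0],[0,0,0],[0,0,0]],"grip":[1,1,1,1,1]}'; python3 chk.py
```

```text
time_s: 6.13
position: [0.4454, -0.2947, 0.0867]
ee_rot: [3.094, 0.542, 0.0]
contact_force: [-0.2, 1.2, -0.3]
grip_width: 0.619
finger_force: 0.0
time_s: 6.55
position: [0.4453, -0.2947, 0.0867]
ee_rot: [3.094, 0.542, -0.0]
contact_force: [-0.5, 1.5, -0.1]
grip_width: 0.989
finger_force: 0.0
time_s: 6.97
position: [0.4469, -0.2961, 0.1973]
ee_rot: [3.087, 0.541, 0.008]
contact_force: [0.0, -0.8, 1.1]
grip_width: 1.0
finger_force: 0.0
time_s: 7.38
position: [0.4451, -0.2945, 0.1908]
ee_rot: [-3.093, -0.542, 0.002]
contact_force: [0.4, -0.2, -0.5]
grip_width: 1.0
finger_force: 0.0
scene 43.0 251.0
side 43.0 264.3
```

```bash
python3 -c "
from workcell import env
print(env.hand_in())"
```

```text
the job is handed in; nothing more can be done
None
```

I wound the blue crank clockwise just over one turn until the green tab popped up, stopped within about an eighth of a turn, let go and lifted clear; the orange crank was not touched, and the job was handed in at about 7.5 s (verdict not shown).

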